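# Draw the dry label out of the bottom of the label press

### The arm

A 7-joint arm with a two-finger parallel gripper is mounted at the origin on the work surface; the furniture and walls round the work are solid. World frame = base frame: x ahead of the robot, y to its left, z up, the work surface at z = 0. Lengths are in m, angles in rad, forces in N, time in s.
With the tool pointing down it reaches from about 0.35 to 0.9 m from the base axis. Payload 19.9 kg.
Tool frame: the origin (TCP) lies midway between the tips of the shut fingers; the grasp point (between the pads) lies 19 mm behind it; z points along the fingers, y is the line along which they close (so a half turn about z gives the same grasp; the last joint's range is limited). The gripper opens to 85 mm and grips with 20 to 120 N. Pads are 22 mm wide; open, the fingers measure 114 mm over their backs; the gripper's body (76 mm by 85 mm) begins 54 mm behind the grasp point. The pads swing forward as they close: fully open they stand 13 mm farther back than shut.
Start: joints at [1.23, 0.417, -0.01, 1.614, 0.005, 1.111, -0.053], TCP at [0.184, -0.597, 0.198] pointing down, gripper open.
Joint ranges: [-2.81, 2.81], [-0.39, 2.02], [-1.27, 1.25], [0.06, 2.57], [-1.19, 4.33], [0.19, 2], [-2.82, 2.82]. Speed limits (rad/s): [1.89, 1.89, 2.39, 2.39, 3.01, 3.01, 3.01].

### API

Orientations are given as a rotation vector (axis times angle).
In Python, from rig import manip gives the robot as it stands.
- The arm moves only by the shell command python3 -m crank 'ROWS' [OPENING] [FORCE]. ROWS is JSON, a list of rows, each a list of 2 entries, a list of its own where there are three numbers: the shift along the world's x, y, z in mm, then the turn, a rotation vector about the world's x, y, z in rad. In form: [[[tx, ty, tz], [ax, ay, az]], ...]. A call has 1 to 12 rows; each row is the pose to reach, as a shift and turn from the pose commanded when the call began; what a row does not reach only later rows make up. A row lasts 1/12 s, in which the tool goes at most 41.7 mm and 7.16 degrees, less where a joint would pass 70% of its speed; a pose out of reach is approached as far as the arm can. A call with a gripper value outside its range is refused whole. OPENING is the gripper command: -1 is fully open, 1 is shut, values between are in proportion, set as the call begins (- or left out, the last holds). The fingers move at their own pace and stop on an object; FORCE is the grip in N (left out, the last holds). Time passes only in rows, so rows that repeat a pose let the fingers close. It gives the time, the measured TCP pose, the force, the opening and the grip force at its end, in the units of the state.
- manip.get_state(): the state, without advancing time (a new reading comes with each control period).
- manip.grab_frame(name): name is "scene" or "top" or "wrist"; returns a dict with "img" (400x640x3 uint8, red, green, blue), "camera_matrix" (3x3 intrinsics, pixels), "R" (3x3) and "t" (3): a world point X has camera coordinates R X + t. Camera axes: x right, y down, z forward; pixel columns grow to the right and rows downward; lengths in m; the calibration is good to about 2 mm. A picture is of the moment at which its call begins. There is no depth.
- manip.sign_off(): hands the job in; it is judged then, once.
The state is a dict: "time_s": time; "qpos": joint angles; "joint_velocities": joint speeds; "joint_efforts": joint torques, N m; "eef_pos": TCP position; "eef_rot": TCP orientation; "force": force on the tool from outside, world axes, zero at the start; "wrist_torque": the same for the moment, N m; "finger_gap": finger opening in m; "grasp_force": force on a finger pad.
Only numpy, scipy, OpenCV 4.12 (cv2) and the standard library are available. Lean on these libraries where they do the work, as an engineer would, in place of code of your own. Each camera call takes 0.05 s, during which the arm holds its last target. There are 200 camera calls.

### The job

The label on the long bottom board of the drying press is dry: by pressing a fingertip on the board's cork strip, draw that board straight out from under the weighted pile, all the way to the stop at the end of the apron, and then gently set the small hinged tin flat on the middle of the label so that it cannot curl. The labels higher up are still damp, so do not touch the short boards or the marble slab: they must sink together into the press and stay lying there squarely. Press firmly but never so hard as to crush the cork (keep under 22 N on the board), and leave the glass, the bottle and everything else where they stand.

Things in the scene. Friction and masses are not known exactly. Their poses are not given: they have to be found in the camera images.
- press: Label-drying press of waxed wood, fixed on screw feet 3 to 7 mm above the table; base 286 x 160 x 10 mm. Origin on the base's underside below the front face of the front bar; x points from the apron (robot side) to the pile, y left, z up. Pocket: x 8 to 108 mm, four corner posts (tops at z 46 mm), low cheeks, a back bar, and the front bar (x 0 to 8, z 18 to 26 mm) with a slot below it.
- stop (a point): Top of the low stop at the apron's outer end, mid-width: face towards the pile at press x -156 mm, top at z 14 mm. The apron between it and the bar has its floor at z 10 mm and side rails at y +-61.5 mm (inner faces), 12 mm wide, tops at z 15 mm.
- board: The long bottom board: plywood 148 (x) x 120 (y) x 6 mm, 80 g, on the press floor under the pile; axes about as the press's. Origin at the centre of its underside. At first the centre is at about press x +29 mm, so 45 mm stick out on the apron; against the stop it is at -82 mm, the rear edge 8 mm clear of the bar. 1.5 mm play a side; too wide and flat to grip: press and drag it.
- strip (a point): Centre of the top of the cork strip let in flush across the board's front end (32 mm in x, 120 mm in y): 58 mm in front of the board's origin, 6 mm above its underside. Non-slip, on foam rubber that gives 1 mm under 20 N. Depending on the load a fingertip must press with some 6 to 11 N before the board follows; with less, it slides over the cork.
- label (a point): Centre of the label (98 mm in x, 74 mm in y) on top of the long board, 10 mm behind the board's origin, 6 mm above its underside.
- ply1: Lowest of three short plywood boards, 94 x 118 x 6 mm, 50 g, loose on the long board in the pocket, held back by the front bar. Origin at the centre of its underside, at first at about press x 57 mm, z 16 mm; it sinks 6 mm when the long board has gone. Friction between boards about 0.35.
- ply2: The middle short board, the same, on top of ply1.
- ply3: The upper short board, the same, on top of ply2.
- slab: Loose slab of marble 82 (x) x 110 (y) x 18 mm, 0.35 to 0.68 kg, lying on ply3 as the press's weight. Origin at the centre of its underside; its top is at first 52 mm above the underside of the press.
- tin: Small flat hinged tin, shut, 62 (x) x 88 (y) x 21 mm, 0.14 kg, lying on the table to the left or right of the press. Origin at the centre of its underside. Grip it across its 62 mm width.
- glass: Stemmed tasting glass, 65 mm across, 155 mm tall, standing at the back right. Origin at the centre of its foot. Leave alone.
- bottle_a: Wine bottle, 74 mm across, 321 mm tall, standing at the back left. Origin at the centre of its foot. Leave alone.
- matchbox: Matchbox, 37 x 56 x 17 mm, lying on the table on the other side of the press from the tin. Origin at the centre of its underside. Leave alone.
Not all that is in view belongs to the job. Leave any blue look-alike of the tin alone.

How it is judged:
On the way, in this order (a step that is already met when the one before it is completed fails the run):
1. the bottom board is drawn out to the stop and the pile above has sunk into the press, lying square (angle between each of ply1, ply2, ply3, slab's own z axis and vertical below 0.05 rad and x of ply1 in the frame of press between 0.045 and 0.069 m and y of ply1 in the frame of press between -0.012 and 0.012 m and z of each of ply1, board in the frame of press below 0.0125 m and x of ply2 in the frame of press between 0.045 and 0.069 m and y of ply2 in the frame of press between -0.012 and 0.012 m and z of ply2 in the frame of press below 0.0185 m and x of ply3 in the frame of press between 0.045 and 0.069 m and y of ply3 in the frame of press between -0.012 and 0.012 m and z of ply3 in the frame of press below 0.0245 m and x of slab in the frame of press between 0.045 and 0.069 m and y of slab in the frame of press between -0.012 and 0.012 m and z of slab in the frame of press below 0.0305 m and x of board in the frame of press below -0.077 m), for 0.2 s.
2. the tin lies on the label (horizontal distance between tin and label below 0.018 m and z of tin in the frame of board between 0.003 and 0.01 m and angle between tin's own z axis and vertical below 0.06 rad), for 0.2 s.
At the end, for the whole second after the job is handed in: The long board lies within 5 mm of the apron stop; the three short boards and slab lie flat (0.05 rad) in the pocket, one board lower, each within 12 mm of its middle (press x 57 mm, y 0); the tin lies flat on the board, centre within 18 mm of the label's centre; all at rest (all of step 1 and all of step 2 and linear speed of each of tin, board, slab below 0.02 m/s); the robot touches nothing.
It fails at once if the fingers press on the long board with more than 22 N in all (contact force between the fingers and board above 22 N).
It fails at once if the robot touches the short boards or the slab (over 1 N) (contact force between any of the fingers, the arm and ply1 above 1 N or contact force between any of the fingers, the arm and ply2 above 1 N or contact force between any of the fingers, the arm and ply3 above 1 N or contact force between any of the fingers, the arm and slab above 1 N).
It fails at once if the slab or the pile tips (over 0.3 rad) (angle between any of ply1, ply2, ply3, slab's own z axis and vertical above 0.3 rad).
It fails at once if the tin is dropped on the board (impact over 80 N) (contact force between tin and board above 80 N).
It fails at once if the glass, the bottle or the matchbox is moved (over 15 mm) (distance of any of glass, bottle_a, matchbox from where it was at the start of the episode above 0.015 m).
It also fails if it takes over 72 s, if anything falls off the work surface, if the arm or the gripper's body presses on something with over 40 N, if the wrist force passes 120 N, or if a joint passes its speed limit or range.

## Working session

There is one attempt and no reset: what is moved stays moved. The work goes in short steps, Python scripts to look and compute and a shell command to move; the robot and the scene stay as the last step left them, time stands still between calls to the robot, and variables do not carry over. Pictures are saved under pics/ and viewed, at most 10 in all, crops included, and the job is handed in when it is done.

```bash
mkdir -p pics
cat > h.py <<'E'
import numpy as np, cv2
from rig import manip
def shot(n,save=None):
    f=manip.grab_frame(n)
    if save: cv2.imwrite('pics/'+save,cv2.cvtColor(f['img'],cv2.COLOR_RGB2BGR))
    np.savez('pics/'+n+'.npz',**{k:np.array(f[k]) for k in('img','camera_matrix','R','t')})
    return f
def ray(f,u,v,z):
    K,R,t=[np.array(f[k]) for k in('camera_matrix','R','t')]
    d=R.T@np.linalg.solve(K,[u,v,1.]); c=-R.T@t
    return c+d*(z-c[2])/d[2]
def proj(f,X):
    p=np.array(f['camera_matrix'])@(np.array(f['R'])@np.array(X)+np.array(f['t'])); return p[:2]/p[2]
E
python3 - <<'E'
from h import *
for n in('scene','top'):
    f=shot(n,n+'0.png'); print(n,np.array(f['camera_matrix']).round(1).tolist(),(-np.array(f['R']).T@np.array(f['t'])).round(3))
s=manip.get_state();print(s)
E
```

```text
scene [[363.4, 0.0, 314.0], [0.0, 363.4, 196.9], [0.0, 0.0, 1.0]] [0.222 0.461 0.756]
top [[408.0, 0.0, 323.6], [0.0, 408.0, 201.4], [0.0, 0.0, 1.0]] [ 0.481 -0.007  1.074]
{'time_s': 0.1, 'qpos': array([ 1.23048626,  0.41789129, -0.01031308,  1.61411039,  0.0047066 ,
        1.11065486, -0.05302519]), 'joint_velocities': array([ 0.00056646, -0.00245867,  0.00075443, -0.00102341, -0.00017509,
       -0.00188428, -0.00086994]), 'joint_efforts': array([-7.03506394e-04, -8.65830874e+01,  6.79182094e-01, -4.35642993e+01,
        1.91097613e-02,  4.87279060e-03, -2.25519597e-05]), 'eef_pos': array([ 0.18388529, -0.59698976,  0.19743865]), 'eef_rot': array([-3.10559454e+00, -4.67466904e-01,  3.73718908e-04]), 'force': array([ 0.18209063, -1.38262137,  0.40568456]), 'wrist_torque': array([-0.00973677,  0.02253097, -0.02255766]), 'grasp_force': 0.0, 'finger_gap': 0.08552613771716013}
```

View pics/top0.png

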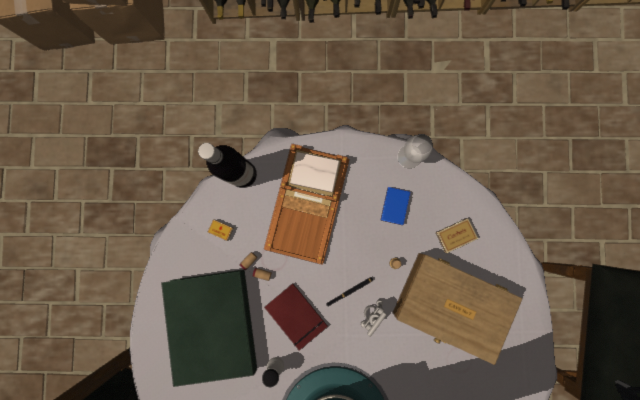

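View pics/scene0.png

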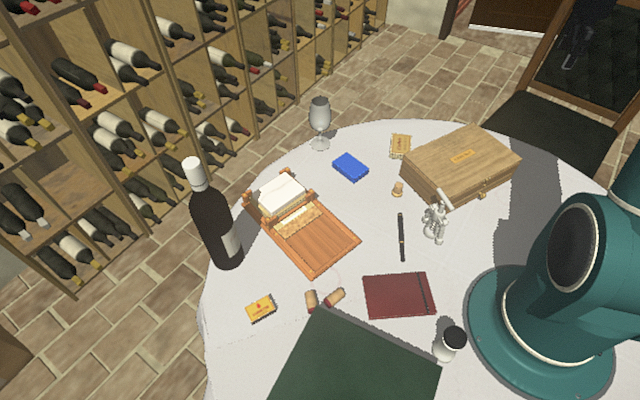

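The top view shows the press at (308,205), with the board's cork strip just in front of the bar at about (306,203). Things that could be the tin:
- the tan and gold hinged tin at (458,234)
- the blue look-alike at (396,206)
- the yellow matchbox at (221,230)
- the wooden box at (460,305)

I choose (458,234) and will check it in one close crop.

Run:
```python
from h import *
im=cv2.imread('pics/top0.png')
a=cv2.resize(im[140:270,255:355],None,fx=4.5,fy=4.5,interpolation=cv2.INTER_CUBIC)
b=cv2.resize(im[205:265,425:490],None,fx=5,fy=5,interpolation=cv2.INTER_CUBIC)
c=np.zeros((585,800,3),np.uint8);c[:,:450]=a;c[:300,460:785]=b
cv2.imwrite('pics/crop0.png',c)
```

```text
(no output)
```

View pics/crop0.png

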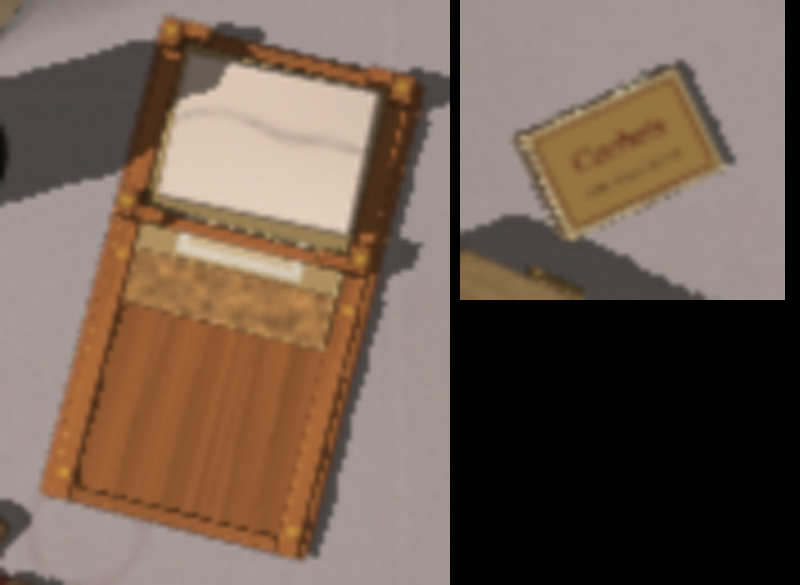

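The crop confirms the tan "Cachets" tin, with corners in the crop at (517,138), (682,65), (733,160) and (570,238). The cork's front edge runs from (125,300) to (325,348). The apron's outer corners are at (42,490) and (300,558).

Run:
```python
from h import *
f=np.load('pics/top.npz')
P=lambda x,y,z:ray(f,255+(x-2)/4.5,140+(y-2)/4.5,z)
T=lambda x,y,z:ray(f,425+(x-462.5)/5,205+(y-2.5)/5,z)
deg=lambda v:np.degrees(np.arctan2(v[1],v[0])).round(2)
L,R=P(42,490,.019),P(300,558,.019)
pl=[P(*q,.051) for q in((170,28),(403,88),(127,200),(360,260))]
fl,fr=P(125,300,.021),P(325,348,.021)
il,ir=P(82,485,.018),P(278,535,.018)
il2,ir2=P(130,248,.018),P(340,290,.018)
print('outer',L,R,np.linalg.norm(L-R),'yaw',deg(L-R)-90)
print('posts',np.round(pl,3).tolist(),deg(pl[0]-pl[2]),deg(pl[1]-pl[3]),deg(pl[0]-pl[1])-90)
print('board front',fl,fr,deg(fl-fr)-90,np.linalg.norm(fl-fr))
mid=(L+R)/2; pm=sum(pl)/4; print('axis',mid,pm,deg(pm-mid),np.linalg.norm((pm-mid)[:2]))
t=[T(*q,.021) for q in((517,138),(682,65),(733,160),(570,238))]
print('tin',np.mean(t,0),[ (np.linalg.norm(t[i]-t[(i+1)%4]).round(4),deg(t[i]-t[(i+1)%4])) for i in range(4)])
from scipy.spatial.transform import Rotation as Ro
print(Ro.from_rotvec(manip.get_state()['eef_rot']).as_matrix().round(3))
```

```text
outer [0.44124727 0.17413907 0.019     ] [0.39931499 0.02707401 0.019     ] 0.15292628212028234 yaw -15.909999999999997
posts [[0.701, 0.093, 0.051], [0.663, -0.038, 0.051], [0.603, 0.119, 0.051], [0.566, -0.011, 0.051]] -14.99 -15.47 -16.22
board front [0.54903993 0.12435934 0.021     ] [0.51853484 0.00985327 0.021     ] -14.920000000000002 0.11849978639547551
axis [0.42028113 0.10060654 0.019     ] [0.63313473 0.04041608 0.051     ] -15.79 0.22120024054006135
tin [ 0.46522283 -0.32288733  0.021     ] [(np.float64(0.0925), np.float64(112.38)), (np.float64(0.0543), np.float64(25.49)), (np.float64(0.0923), np.float64(-65.96)), (np.float64(0.057), np.float64(-154.43))]
[[ 0.956  0.294 -0.   ]
 [ 0.294 -0.956  0.001]
 [-0.    -0.001 -1.   ]]
```

```bash
python3 -m crank '[[[10,18,10],[0,0,-0.05]],[[30,54,25],[0,0,-0.12]],[[50,90,40],[0,0,-0.19]],[[68,124,40],[0,0,-0.26]],[[86,157,40],[0,0,-0.33]],[[104,190,40],[0,0,-0.4]],[[122,223,40],[0,0,-0.47]],[[140,256,40],[0,0,-0.53]],[[158,289,40],[0,0,-0.569]],[[174,318,40],[0,0,-0.569]],[[186,340,40],[0,0,-0.569]],[[186,340,40],[0,0,-0.569]]]' 1
python3 -m crank '[[[10,18,0],[0,0,0]],[[26,48,0],[0,0,0]],[[44,80,0],[0,0,0]],[[62,113,0],[0,0,0]],[[80,146,0],[0,0,0]],[[98,179,0],[0,0,0]],[[116,212,0],[0,0,0]],[[134,245,0],[0,0,0]],[[152,278,0],[0,0,0]],[[168,307,0],[0,0,0]],[[176,321,0],[0,0,0]],[[176,321,0],[0,0,0]]]'
```

```text
time_s: 1.1
eef_pos: [0.3721, -0.2529, 0.238]
eef_rot: [-3.113, 0.414, -0.0]
force: [0.6, 0.4, -0.2]
finger_gap: -0.0
grasp_force: 0.0
time_s: 2.1
eef_pos: [0.5467, 0.0674, 0.2374]
eef_rot: [-3.112, 0.416, 0.002]
force: [-0.4, -0.1, -0.4]
finger_gap: 0.0001
grasp_force: 0.0
```

```bash
python3 -m crank '[[[0,0,-15],[0,0,0]],[[0,-1,-45],[0,0,0]],[[-1,-2,-80],[0,0,0]],[[-1,-2,-115],[0,0,0]],[[-1,-2,-145],[0,0,0]],[[-1,-2,-165],[0,0,0]],[[-1,-2,-175],[0,0,0]],[[-1,-2,-180],[0,0,0]],[[-1,-2,-180],[0,0,0]]]'
python3 - <<'E'
from h import *
a=shot('wrist')['img'][:, :, ::-1]; 
b=shot('scene')['img'][150:290,220:380, ::-1]
b=cv2.resize(b,None,fx=3,fy=3,interpolation=cv2.INTER_CUBIC)
a=cv2.resize(a,(480,300))
c=np.zeros((600,800,3),np.uint8);c[:300,:480]=a;c[300:600,:480]=b[:300]
cv2.imwrite('pics/w1.png',c)
E
```

```text
time_s: 2.85
eef_pos: [0.5448, 0.0614, 0.0577]
eef_rot: [3.113, -0.424, -0.001]
force: [0.4, -0.6, 0.8]
finger_gap: 0.0001
grasp_force: 0.0
```

View pics/w1.png

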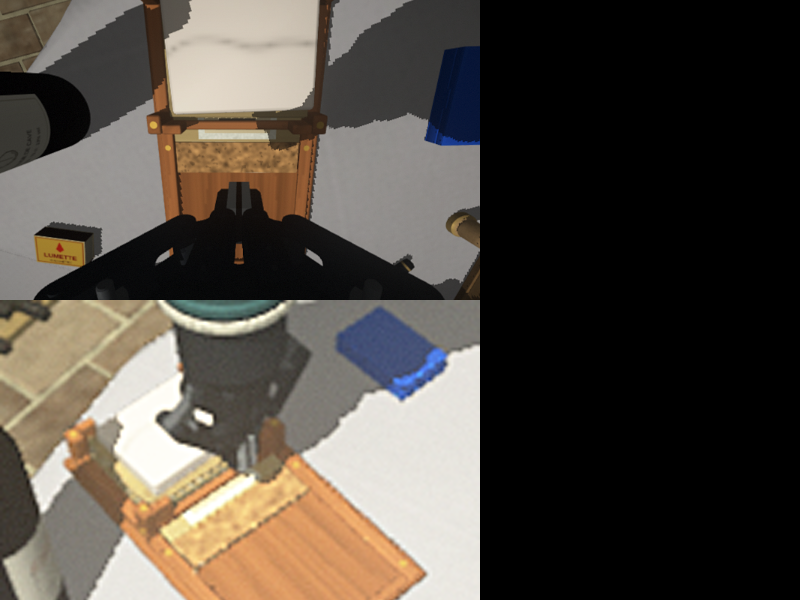

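The wrist view (shown at 0.75 scale) is aligned with the press. The bar is level at row 123, and the cork spans (177..298, 143..172). I'll check where the tip comes down.

Run:
```python
from h import *
f=np.load('pics/wrist.npz'); p=manip.get_state()['eef_pos']
print(proj(f,[p[0],p[1],.021])*.75, proj(f,p)*.75)
c=[ray(f,u/.75,v/.75,.021) for u,v in((178,143),(298,143),(298,172),(177,172))]
print(np.round(c,4).tolist(),np.mean(c,0),np.degrees(np.arctan2(*(c[0]-c[1])[:2])))
m=np.mean(c,0); print('tip minus strip centre',p-m)
```

```text
[236.89822722 159.66879658] [236.51779137 174.65582346]
[[0.577, 0.1117, 0.021], [0.5463, 0.0006, 0.021], [0.5169, 0.0064, 0.021], [0.5491, 0.1228, 0.021]] [0.54731883 0.06035248 0.021     ] 15.465820759766236
tip minus strip centre [-0.00166362  0.00131262  0.03808413]
```

```bash
python3 -m crank '[[[0,0,-12],[0,0,0]],[[0,0,-24],[0,0,0]],[[0,0,-30],[0,0,0]],[[0,0,-32],[0,0,0]],[[0,0,-32],[0,0,0]]]'
python3 -m crank '[[[0,0,-1],[0,0,0]],[[0,0,-1],[0,0,0]],[[0,0,-1],[0,0,0]]]'
```

```text
time_s: 3.37
eef_pos: [0.5446, 0.0618, 0.0253]
eef_rot: [3.113, -0.423, -0.002]
force: [0.7, -0.5, -0.2]
finger_gap: 0.0001
grasp_force: 0.0
time_s: 3.62
eef_pos: [0.5451, 0.0618, 0.0253]
eef_rot: [-3.113, 0.423, -0.001]
force: [-0.2, -0.3, -0.2]
finger_gap: -0.0001
grasp_force: 0.0
```

```bash
for i in 1 2 ; do python3 -m crank '[[[0,0,-1],[0,0,0]],[[0,0,-1],[0,0,0]]]' | egrep 'pos|^force'; done
```

```text
eef_pos: [0.5451, 0.0617, 0.024]
force: [-1.0, -0.1, -0.0]
eef_pos: [0.5449, 0.0617, 0.0229]
force: [-0.6, 0.5, 0.0]
```

```bash
python3 -m crank '[[[0,0,-1],[0,0,0]],[[0,0,-1],[0,0,0]]]' | egrep 'pos|^force'
```

```text
eef_pos: [0.5449, 0.0617, 0.0218]
force: [-0.4, -0.8, -0.5]
```

```bash
python3 -m crank '[[[0,0,-0.5],[0,0,0]],[[0,0,-0.5],[0,0,0]]]' | egrep 'pos|^force'
```

```text
eef_pos: [0.5449, 0.0617, 0.0214]
force: [1.3, 1.3, -0.2]
```

```bash
python3 -m crank '[[[0,0,-0.5],[0,0,0]],[[0,0,-0.5],[0,0,0]]]' | egrep 'pos|^force'
```

```text
eef_pos: [0.5449, 0.0617, 0.0209]
force: [0.3, -0.8, 0.1]
```

```bash
python3 -m crank '[[[0,0,-0.5],[0,0,0]],[[0,0,-0.5],[0,0,0]]]' | egrep 'pos|^force'
```

```text
eef_pos: [0.545, 0.0617, 0.0204]
force: [-0.3, 0.1, -0.3]
```

```bash
python3 -m crank '[[[0,0,-0.5],[0,0,0]],[[0,0,-0.5],[0,0,0]]]' | egrep 'pos|^force'
```

```text
eef_pos: [0.545, 0.0617, 0.0199]
force: [-0.5, -0.0, -0.1]
```

```bash
python3 -m crank '[[[0,0,-0.3],[0,0,0]],[[0,0,-0.3],[0,0,0]]]' | egrep 'pos|^force'
```

```text
eef_pos: [0.5449, 0.0617, 0.0196]
force: [0.0, -0.4, 0.1]
```

```bash
python3 -m crank '[[[0,0,-0.4],[0,0,0]],[[0,0,-0.4],[0,0,0]]]' | egrep 'pos|^force'
```

```text
eef_pos: [0.545, 0.0617, 0.0192]
force: [0.4, -0.7, -0.1]
```

```bash
python3 -m crank '[[[0,0,-0.4],[0,0,0]],[[0,0,-0.4],[0,0,0]]]' | egrep 'pos|^force'
```

```text
eef_pos: [0.545, 0.0617, 0.0188]
force: [0.6, -0.6, -0.5]
```

```bash
python3 -m crank '[[[0,0,-0.3],[0,0,0]],[[0,0,-0.3],[0,0,0]]]' | egrep 'pos|^force'
```

```text
eef_pos: [0.5449, 0.0617, 0.0185]
force: [-0.6, 0.4, 0.5]
```

```bash
python3 -m crank '[[[0,0,-0.3],[0,0,0]],[[0,0,-0.3],[0,0,0]]]' | egrep 'pos|^force'
```

```text
eef_pos: [0.545, 0.0617, 0.0182]
force: [0.2, 0.1, 0.1]
```

```bash
python3 -m crank '[[[0,0,-0.3],[0,0,0]],[[0,0,-0.3],[0,0,0]]]' | egrep 'pos|^force'
```

```text
eef_pos: [0.545, 0.0617, 0.0179]
force: [-0.1, 0.6, -0.7]
```

```bash
python3 -m crank '[[[0,0,-0.3],[0,0,0]],[[0,0,-0.3],[0,0,0]]]' | egrep 'pos|^force'
```

```text
eef_pos: [0.545, 0.0617, 0.0176]
force: [0.7, -0.3, 0.4]
```

```bash
python3 -m crank '[[[0,0,-0.4],[0,0,0]],[[0,0,-0.4],[0,0,0]]]' | egrep 'pos|^force'
```

```text
eef_pos: [0.545, 0.0617, 0.0172]
force: [-0.9, -0.6, -0.2]
```

```bash
python3 -m crank '[[[0,0,-0.4],[0,0,0]],[[0,0,-0.4],[0,0,0]]]' | egrep 'pos|^force'
```

```text
eef_pos: [0.545, 0.0617, 0.0168]
force: [-0.2, 0.3, -0.4]
```

```bash
python3 -m crank '[[[0,0,-0.4],[0,0,0]],[[0,0,-0.4],[0,0,0]]]' | egrep 'pos|^force'
```

```text
eef_pos: [0.545, 0.0617, 0.0164]
force: [0.1, -0.9, -0.4]
```

Run:
```python
from h import *
b=shot('scene')['img'][150:290,220:380, ::-1]
cv2.imwrite('pics/s2.png',cv2.resize(b,None,fx=4,fy=4,interpolation=cv2.INTER_CUBIC))
```

```text
(no output)
```

View pics/s2.png

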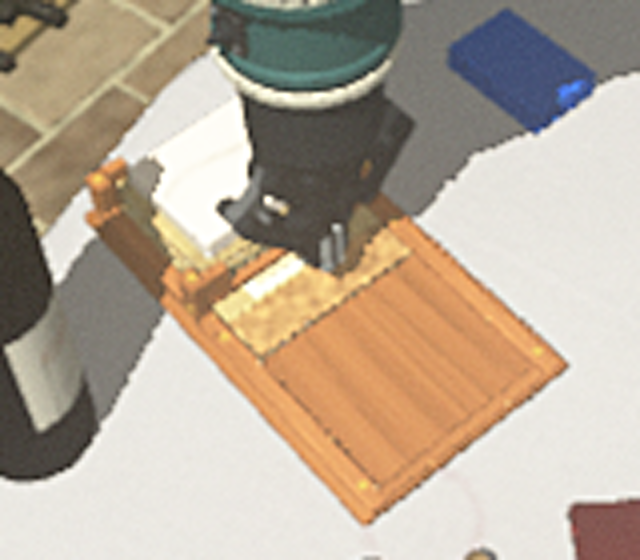

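The scene view shows the tip at about (332,270), over the strip and just short of contact. I'll keep lowering in small steps.

```bash
python3 -m crank '[[[0,0,-0.4],[0,0,0]],[[0,0,-0.4],[0,0,0]]]' | egrep 'pos|^force'
```

```text
eef_pos: [0.5449, 0.0617, 0.016]
force: [0.3, -0.1, 0.8]
```

```bash
python3 -m crank '[[[0,0,-0.3],[0,0,0]],[[0,0,-0.3],[0,0,0]]]' | egrep 'pos|^force'
```

```text
eef_pos: [0.5449, 0.0617, 0.0157]
force: [0.4, -1.3, -0.1]
```

```bash
python3 -m crank '[[[0,0,-0.3],[0,0,0]],[[0,0,-0.3],[0,0,0]]]' | egrep 'pos|^force'
```

```text
eef_pos: [0.5449, 0.0617, 0.0154]
force: [-0.4, 0.4, 0.0]
```

```bash
python3 -m crank '[[[0,0,-0.3],[0,0,0]],[[0,0,-0.3],[0,0,0]]]' | egrep 'pos|^force'
```

```text
eef_pos: [0.545, 0.0617, 0.0151]
force: [0.6, -0.7, 0.1]
```

```bash
python3 -m crank '[[[0,0,-0.3],[0,0,0]],[[0,0,-0.3],[0,0,0]]]' | egrep 'pos|^force'
```

```text
eef_pos: [0.5449, 0.0617, 0.0148]
force: [-0.9, -0.5, 0.1]
```

```bash
python3 -m crank '[[[0,0,-0.3],[0,0,0]],[[0,0,-0.3],[0,0,0]]]' | egrep 'pos|^force'
```

```text
eef_pos: [0.545, 0.0617, 0.0145]
force: [0.3, 0.5, 0.1]
```

```bash
python3 -m crank '[[[0,0,-0.3],[0,0,0]],[[0,0,-0.3],[0,0,0]]]' | egrep 'pos|^force'
```

```text
eef_pos: [0.545, 0.0617, 0.0142]
force: [0.8, 0.0, -0.1]
```

```bash
python3 -m crank '[[[0,0,-0.3],[0,0,0]],[[0,0,-0.3],[0,0,0]]]' | egrep 'pos|^force'
```

```text
eef_pos: [0.545, 0.0617, 0.0139]
force: [-0.2, 0.3, -0.3]
```

```bash
python3 -m crank '[[[0,0,-0.3],[0,0,0]],[[0,0,-0.3],[0,0,0]]]' | egrep 'pos|^force'
```

```text
eef_pos: [0.545, 0.0617, 0.0136]
force: [0.4, -0.4, -0.2]
```

Run:
```python
from h import *
f=shot('wrist');a=f['img'][:, :, ::-1].copy()
p=manip.get_state()['eef_pos'];print(proj(f,p),proj(f,[p[0],p[1],.021]),(-np.array(f['R']).T@np.array(f['t'])))
cv2.imwrite('pics/w3.png',cv2.resize(a[150:330,210:430],None,fx=3.3,fy=3.3,interpolation=cv2.INTER_CUBIC))
print(manip.get_state()['joint_efforts'].round(2))
```

```text
[316.27861015 233.07116627] [316.18974742 237.83468571] [0.61491302 0.04087692 0.18881619]
[-0.000e+00 -8.374e+01 -8.410e+00 -3.017e+01  2.000e-02 -1.000e-02
 -0.000e+00]
```

View pics/w3.png

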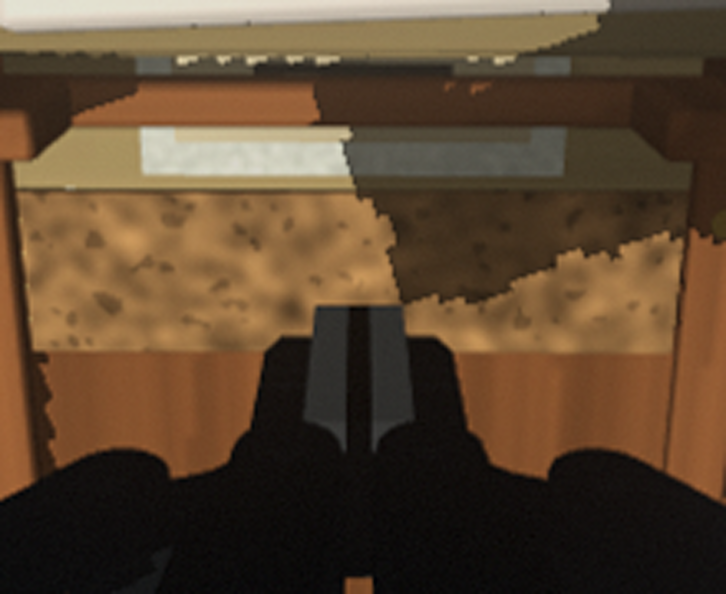

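The wrist crop shows the tip edge at (358,305), which is full-image pixel (318,242), over the cork with its shadow close by. I'll triangulate the tip height against the scene view.

Run:
```python
from h import *
w=np.load('pics/wrist.npz'); s=np.load('pics/scene.npz')
for z in(.010,.015,.02,.025,.03,.035,.04):
    a=ray(w,210+358/3.3,150+305/3.3,z); print(z,a.round(4),proj(s,a+[0,0,.0028]),(proj(s,a+[0,0,.0028])-[220,150])*4)
p=manip.get_state()['eef_pos'];print((proj(s,p+[0,0,.0028])-[220,150])*4)
```

```text
0.01 [0.5369 0.0625 0.01  ] [303.54396884 224.6897819 ] [334.17587537 298.75912758]
0.015 [0.5391 0.0619 0.015 ] [302.88701151 222.96674035] [331.54804605 291.86696141]
0.02 [0.5413 0.0613 0.02  ] [302.22591396 221.23284   ] [328.90365585 284.93136   ]
0.025 [0.5434 0.0607 0.025 ] [301.56063693 219.48797786] [326.2425477  277.95191143]
0.03 [0.5456 0.0601 0.03  ] [300.89114064 217.73204965] [323.56456258 270.92819859]
0.035 [0.5478 0.0595 0.035 ] [300.21738485 215.96494976] [320.86953941 263.85979905]
0.04 [0.55   0.0589 0.04  ] [299.53932877 214.18657125] [318.15731508 256.74628499]
[324.07426959 288.56922988]
```

```bash
cat > ok.py <<'E'
import sys
from rig import manip
s=manip.get_state(); print(s['eef_pos'].round(4),s['force'].round(1)); sys.exit(abs(s['force'][2])>float(sys.argv[1]))
E
D='python3 ok.py 2.0'
python3 -m crank '[[[0,0,-0.4],[0,0,0]],[[0,0,-0.4],[0,0,0]]]' >/dev/null; $D &&
python3 -m crank '[[[0,0,-0.4],[0,0,0]],[[0,0,-0.4],[0,0,0]]]' >/dev/null; $D &&
python3 -m crank '[[[0,0,-0.4],[0,0,0]],[[0,0,-0.4],[0,0,0]]]' >/dev/null; $D &&
python3 -m crank '[[[0,0,-0.4],[0,0,0]],[[0,0,-0.4],[0,0,0]]]' >/dev/null; $D &&
python3 -m crank '[[[0,0,-0.4],[0,0,0]],[[0,0,-0.4],[0,0,0]]]' >/dev/null; $D &&
python3 -m crank '[[[0,0,-0.4],[0,0,0]],[[0,0,-0.4],[0,0,0]]]' >/dev/null; $D &&
python3 -m crank '[[[0,0,-0.4],[0,0,0]],[[0,0,-0.4],[0,0,0]]]' >/dev/null; $D &&
python3 -m crank '[[[0,0,-0.4],[0,0,0]],[[0,0,-0.4],[0,0,0]]]' >/dev/null; $D; tail -1 h.py >/dev/null
```

```text
[0.5449 0.0617 0.0132] [1.  0.2 0.6]
[0.5449 0.0617 0.0132] [1.  0.2 0.6]
[0.5449 0.0617 0.0132] [1.  0.2 0.6]
[0.5449 0.0617 0.0132] [1.  0.2 0.6]
[0.5449 0.0617 0.0132] [1.  0.2 0.6]
[0.5449 0.0617 0.0132] [1.  0.2 0.6]
[0.5449 0.0617 0.0132] [1.  0.2 0.6]
[0.5449 0.0617 0.0132] [1.  0.2 0.6]False
False
False
False
False
False
False
False
```

```bash
sed -i 's/sys.exit(/sys.exit(int(/; s/$/&/; s/argv\[1\]))$/argv[1])))/' ok.py; sed -i 's/^s=manip.get_state();/s=manip.get_state();/' ok.py; tail -1 ok.py
D='python3 ok.py 2.0'
python3 -m crank '[[[0,0,-0.4],[0,0,0]],[[0,0,-0.4],[0,0,0]]]' >/dev/null; $D &&
python3 -m crank '[[[0,0,-0.4],[0,0,0]],[[0,0,-0.4],[0,0,0]]]' >/dev/null; $D &&
python3 -m crank '[[[0,0,-0.4],[0,0,0]],[[0,0,-0.4],[0,0,0]]]' >/dev/null; $D &&
python3 -m crank '[[[0,0,-0.4],[0,0,0]],[[0,0,-0.4],[0,0,0]]]' >/dev/null; $D &&
python3 -m crank '[[[0,0,-0.4],[0,0,0]],[[0,0,-0.4],[0,0,0]]]' >/dev/null; $D &&
python3 -m crank '[[[0,0,-0.4],[0,0,0]],[[0,0,-0.4],[0,0,0]]]' >/dev/null; $D
```

```text
s=manip.get_state(); print(s['eef_pos'].round(4),s['force'].round(1)); sys.exit(int(abs(s['force'][2])>float(sys.argv[1])))
[0.545  0.0617 0.0128] [-0.2 -0.6 -0.2]
[0.545  0.0617 0.0124] [-0.   1.7 -0.8]
[0.545  0.0617 0.012 ] [ 0.2 -0.5 -0.4]
[0.5449 0.0617 0.0116] [-0.6  0.7 -0.5]
[0.5449 0.0617 0.0112] [0.3 0.6 0.2]
[0.5449 0.0617 0.0108] [-0.2  0.3  0. ]
```

```bash
D='python3 ok.py 2.0'
python3 -m crank '[[[0,0,-0.4],[0,0,0]],[[0,0,-0.4],[0,0,0]]]' >/dev/null; $D &&
python3 -m crank '[[[0,0,-0.4],[0,0,0]],[[0,0,-0.4],[0,0,0]]]' >/dev/null; $D &&
python3 -m crank '[[[0,0,-0.4],[0,0,0]],[[0,0,-0.4],[0,0,0]]]' >/dev/null; $D &&
python3 -m crank '[[[0,0,-0.4],[0,0,0]],[[0,0,-0.4],[0,0,0]]]' >/dev/null; $D &&
python3 -m crank '[[[0,0,-0.4],[0,0,0]],[[0,0,-0.4],[0,0,0]]]' >/dev/null; $D &&
python3 -m crank '[[[0,0,-0.4],[0,0,0]],[[0,0,-0.4],[0,0,0]]]' >/dev/null; $D &&
python3 -m crank '[[[0,0,-0.4],[0,0,0]],[[0,0,-0.4],[0,0,0]]]' >/dev/null; $D &&
python3 -m crank '[[[0,0,-0.4],[0,0,0]],[[0,0,-0.4],[0,0,0]]]' >/dev/null; $D
```

```text
[0.5449 0.0617 0.0104] [ 0.3  0.  -0.5]
[0.5449 0.0617 0.01  ] [-0.4 -0.1 -0. ]
[0.545  0.0617 0.0096] [ 0.1 -0.7 -0.6]
[0.545  0.0617 0.0092] [ 0.   0.1 -0.1]
[0.5449 0.0617 0.0088] [-0.   0.1 -0.2]
[0.5449 0.0617 0.0084] [-1.  -0.   0.4]
[0.545  0.0617 0.008 ] [-0.2  0.3 -0.2]
[0.545  0.0617 0.0076] [-0.   0.8  0.2]
```

```bash
D='python3 ok.py 2.0'
python3 -m crank '[[[0,0,-0.4],[0,0,0]],[[0,0,-0.4],[0,0,0]]]' >/dev/null; $D &&
python3 -m crank '[[[0,0,-0.4],[0,0,0]],[[0,0,-0.4],[0,0,0]]]' >/dev/null; $D &&
python3 -m crank '[[[0,0,-0.4],[0,0,0]],[[0,0,-0.4],[0,0,0]]]' >/dev/null; $D &&
python3 -m crank '[[[0,0,-0.4],[0,0,0]],[[0,0,-0.4],[0,0,0]]]' >/dev/null; $D &&
python3 -m crank '[[[0,0,-0.4],[0,0,0]],[[0,0,-0.4],[0,0,0]]]' >/dev/null; $D &&
python3 -m crank '[[[0,0,-0.4],[0,0,0]],[[0,0,-0.4],[0,0,0]]]' >/dev/null; $D &&
python3 -m crank '[[[0,0,-0.4],[0,0,0]],[[0,0,-0.4],[0,0,0]]]' >/dev/null; $D &&
python3 -m crank '[[[0,0,-0.4],[0,0,0]],[[0,0,-0.4],[0,0,0]]]' >/dev/null; $D
python3 - <<'E'
from h import *
f=shot('wrist');a=f['img'][:, :, ::-1].copy()
g=shot('scene')['img'][180:250,260:340, ::-1]
c=np.zeros((600,800,3),np.uint8)
c[:360,:440]=cv2.resize(a[150:330,210:430],None,fx=2,fy=2,interpolation=cv2.INTER_CUBIC)
c[:350,400:800]=cv2.resize(g,None,fx=5,fy=5,interpolation=cv2.INTER_CUBIC)
cv2.imwrite('pics/w4.png',c)
E
```

```text
[0.545  0.0617 0.0072] [ 0.1 -0.4 -0.4]
[0.5449 0.0617 0.0068] [-0.  -0.   0.3]
[0.5449 0.0617 0.0064] [-0.4 -0.1  0.3]
[0.545  0.0617 0.006 ] [-0.4 -0.3  0.3]
[0.545  0.0617 0.0056] [ 0.6 -0.6  0.1]
[0.545  0.0617 0.0052] [ 0.3 -0.2  0.5]
[0.5449 0.0617 0.0048] [0.7 0.7 0.5]
[0.545  0.0617 0.0044] [-0.2 -0.1  0.1]
```

View pics/w4.png

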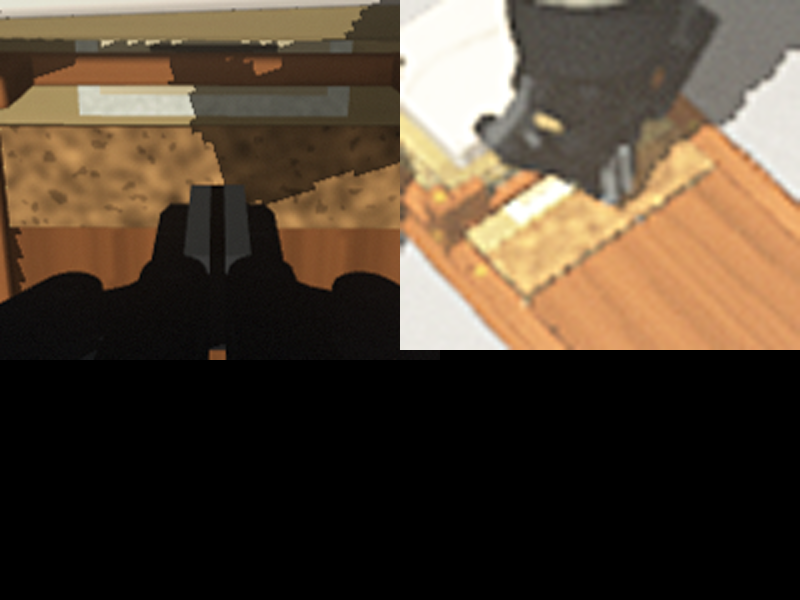

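The wrist crop (left) has the tip edge at (218,185), with the cork between rows 126 and 228. The scene crop (right) has the tip bottom at about (615,205). There is no contact yet, so I'll work out the height with the finger's width taken into account.

Run:
```python
from h import *
w=np.load('pics/wrist.npz'); s=np.load('pics/scene.npz'); p=manip.get_state()['eef_pos']
ex=np.array([.9636,-.267]);ey=np.array([.267,.9636])
for z in(.005,.01,.015,.02,.025,.03,.035,.04,.05):
    a=ray(w,319.5,242.7,z)[:2]-p[:2]; b=ray(s,303,221,z)[:2]-p[:2]
    print(z,'front',(a@ex*1e3).round(1),(a@ey*1e3).round(1),'scene',(b@ex*1e3).round(1),(b@ey*1e3).round(1))
```

```text
0.005 front -6.3 -2.1 scene 5.9 -10.6
0.01 front -4.0 -2.1 scene 3.1 -8.6
0.015 front -1.7 -2.0 scene 0.3 -6.5
0.02 front 0.6 -2.0 scene -2.6 -4.5
0.025 front 2.8 -2.0 scene -5.4 -2.4
0.03 front 5.1 -2.0 scene -8.2 -0.3
0.035 front 7.4 -2.0 scene -11.0 1.7
0.04 front 9.6 -1.9 scene -13.9 3.8
0.05 front 14.2 -1.9 scene -19.5 7.9
```

```bash
D='python3 ok.py 2.0'
python3 -m crank '[[[0,0,-0.4],[0,0,0]]]' >/dev/null; $D &&
python3 -m crank '[[[0,0,-0.4],[0,0,0]]]' >/dev/null; $D &&
python3 -m crank '[[[0,0,-0.4],[0,0,0]]]' >/dev/null; $D &&
python3 -m crank '[[[0,0,-0.4],[0,0,0]]]' >/dev/null; $D &&
python3 -m crank '[[[0,0,-0.4],[0,0,0]]]' >/dev/null; $D &&
python3 -m crank '[[[0,0,-0.4],[0,0,0]]]' >/dev/null; $D &&
python3 -m crank '[[[0,0,-0.4],[0,0,0]]]' >/dev/null; $D &&
python3 -m crank '[[[0,0,-0.4],[0,0,0]]]' >/dev/null; $D &&
python3 -m crank '[[[0,0,-0.4],[0,0,0]]]' >/dev/null; $D &&
python3 -m crank '[[[0,0,-0.4],[0,0,0]]]' >/dev/null; $D &&
python3 -m crank '[[[0,0,-0.4],[0,0,0]]]' >/dev/null; $D &&
python3 -m crank '[[[0,0,-0.4],[0,0,0]]]' >/dev/null; $D
```

```text
[0.545  0.0617 0.0041] [-0.6  0.2 -1. ]
[0.545  0.0617 0.0037] [ 0.   0.7 -0.4]
[0.5449 0.0617 0.0032] [-0.   0.2 -0. ]
[0.545  0.0617 0.0028] [0.  0.7 0.4]
[0.545  0.0617 0.0024] [-0.1 -0.3  0.1]
[0.545  0.0617 0.002 ] [0.1 0.3 0.1]
[0.545  0.0617 0.0016] [ 0.3 -0.4  0.4]
[0.545  0.0617 0.0012] [0.4 0.2 0.2]
[0.5449 0.0617 0.0008] [-0.2  0.3 -0.5]
[5.45e-01 6.17e-02 4.00e-04] [-0.7  0.3 -0.1]
[0.545  0.0617 0.    ] [ 0.5 -0.  -0.7]
[ 5.45e-01  6.17e-02 -4.00e-04] [-0.1 -0.4  0.1]
```

```bash
D='python3 ok.py 2.0'
python3 -m crank '[[[0,0,-0.4],[0,0,0]]]' >/dev/null; $D &&
python3 -m crank '[[[0,0,-0.4],[0,0,0]]]' >/dev/null; $D &&
python3 -m crank '[[[0,0,-0.4],[0,0,0]]]' >/dev/null; $D &&
python3 -m crank '[[[0,0,-0.4],[0,0,0]]]' >/dev/null; $D &&
python3 -m crank '[[[0,0,-0.4],[0,0,0]]]' >/dev/null; $D &&
python3 -m crank '[[[0,0,-0.4],[0,0,0]]]' >/dev/null; $D &&
python3 -m crank '[[[0,0,-0.4],[0,0,0]]]' >/dev/null; $D &&
python3 -m crank '[[[0,0,-0.4],[0,0,0]]]' >/dev/null; $D &&
python3 -m crank '[[[0,0,-0.4],[0,0,0]]]' >/dev/null; $D &&
python3 -m crank '[[[0,0,-0.4],[0,0,0]]]' >/dev/null; $D &&
python3 -m crank '[[[0,0,-0.4],[0,0,0]]]' >/dev/null; $D &&
python3 -m crank '[[[0,0,-0.4],[0,0,0]]]' >/dev/null; $D &&
python3 -m crank '[[[0,0,-0.4],[0,0,0]]]' >/dev/null; $D &&
python3 -m crank '[[[0,0,-0.4],[0,0,0]]]' >/dev/null; $D &&
python3 -m crank '[[[0,0,-0.4],[0,0,0]]]' >/dev/null; $D
python3 - <<'E'
from h import *
print(manip.get_state()['time_s'])
f=shot('wrist');a=f['img'][:, :, ::-1].copy()
g=shot('scene')['img'][180:250,260:340, ::-1]
c=np.zeros((560,800,3),np.uint8)
c[:520,:400]=cv2.resize(a[100:360,220:420],None,fx=2,fy=2,interpolation=cv2.INTER_CUBIC)
c[:350,400:800]=cv2.resize(g,None,fx=5,fy=5,interpolation=cv2.INTER_CUBIC)
cv2.imwrite('pics/w5.png',c)
E
```

```text
[ 0.545   0.0617 -0.0008] [-0.2 -0.5  0.1]
[ 0.545   0.0617 -0.0012] [-0.3  0.8  0.3]
[ 0.545   0.0617 -0.0016] [0.2 0.1 0.3]
[ 0.545   0.0617 -0.002 ] [-0.8  0.4  0.3]
[ 0.545   0.0617 -0.0024] [-0.1 -0.7  0.4]
[ 0.545   0.0617 -0.0028] [-0.   0.4 -0.4]
[ 0.545   0.0617 -0.0032] [0.5 0.  0.2]
[ 0.545   0.0617 -0.0036] [-0.7 -0.5  0.1]
[ 0.545   0.0617 -0.004 ] [-0.1 -0.  -0.2]
[ 0.545   0.0617 -0.0044] [ 0.3 -0.1  0.6]
[ 0.545   0.0617 -0.0048] [ 0.1 -0.3  0.5]
[ 0.5449  0.0617 -0.0052] [0.  0.3 0.1]
[ 0.545   0.0617 -0.0055] [-0.7  0.1 -0.4]
[ 0.545   0.0617 -0.006 ] [-0.6  0.4  0. ]
[ 0.545   0.0617 -0.0064] [-0.3  0.4 -0.1]
14.2333
```

View pics/w5.png

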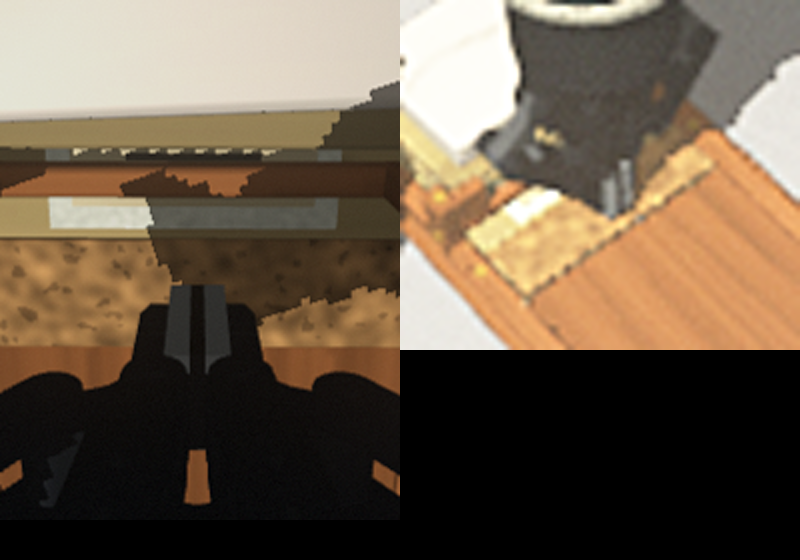

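The latest crop shows the tip edge at (197,285), with the cork from row 238 to 346, and still no force. I'll use the cork's known 32 mm length to check the camera height, and so the reported tool height.

Run:
```python
from h import *
w=np.load('pics/wrist.npz'); im=w['img']; p=manip.get_state()['eef_pos']
print('cam',(-w['R'].T@w['t']).round(4), 'axis',w['R'][2].round(3))
for z in(-.02,0,.02,.03):
    a=ray(w,300,219,z);b=ray(w,300,273,z);print(z,np.linalg.norm(a-b).round(4))
# width of the cork at mid row, look at transitions
r=im[246].astype(int); hsv=cv2.cvtColor(im,cv2.COLOR_RGB2HSV)
for row in (225,232): print([ (x,im[row,x].tolist()) for x in list(range(196,224,3))])
```

```text
cam [0.6149 0.0409 0.1688] axis [-0.278  0.078 -0.958]
-0.02 0.0401
0 0.0358
0.02 0.0316
0.03 0.0295
[(196, [159, 102, 56]), (199, [80, 52, 31]), (202, [59, 39, 26]), (205, [130, 93, 56]), (208, [146, 106, 64]), (211, [155, 114, 69]), (214, [153, 113, 68]), (217, [155, 114, 69]), (220, [158, 117, 70]), (223, [150, 111, 67])]
[(196, [158, 97, 54]), (199, [105, 65, 38]), (202, [42, 28, 16]), (205, [157, 116, 69]), (208, [140, 103, 63]), (211, [144, 106, 63]), (214, [129, 95, 58]), (217, [125, 92, 55]), (220, [138, 101, 61]), (223, [147, 109, 65])]
```

```bash
D='python3 ok.py 2.0'
python3 -m crank '[[[0,0,-0.4],[0,0,0]]]' >/dev/null; $D &&
python3 -m crank '[[[0,0,-0.4],[0,0,0]]]' >/dev/null; $D &&
python3 -m crank '[[[0,0,-0.4],[0,0,0]]]' >/dev/null; $D &&
python3 -m crank '[[[0,0,-0.4],[0,0,0]]]' >/dev/null; $D &&
python3 -m crank '[[[0,0,-0.4],[0,0,0]]]' >/dev/null; $D &&
python3 -m crank '[[[0,0,-0.4],[0,0,0]]]' >/dev/null; $D &&
python3 -m crank '[[[0,0,-0.4],[0,0,0]]]' >/dev/null; $D &&
python3 -m crank '[[[0,0,-0.4],[0,0,0]]]' >/dev/null; $D &&
python3 -m crank '[[[0,0,-0.4],[0,0,0]]]' >/dev/null; $D &&
python3 -m crank '[[[0,0,-0.4],[0,0,0]]]' >/dev/null; $D &&
python3 -m crank '[[[0,0,-0.4],[0,0,0]]]' >/dev/null; $D &&
python3 -m crank '[[[0,0,-0.4],[0,0,0]]]' >/dev/null; $D &&
python3 -m crank '[[[0,0,-0.4],[0,0,0]]]' >/dev/null; $D &&
python3 -m crank '[[[0,0,-0.4],[0,0,0]]]' >/dev/null; $D &&
python3 -m crank '[[[0,0,-0.4],[0,0,0]]]' >/dev/null; $D
```

```text
[ 0.545   0.0617 -0.0067] [-0.  -0.2  0.1]
[ 0.545   0.0617 -0.0071] [0.  0.2 0.6]
[ 0.545   0.0617 -0.0076] [ 0.3  0.  -0.2]
[ 0.545   0.0617 -0.008 ] [0.5 0.3 0.9]
[ 0.545   0.0617 -0.0084] [ 0.3  0.4 -0.5]
[ 0.545   0.0617 -0.0088] [ 0.5 -0.5  0.5]
[ 0.5449  0.0617 -0.0092] [ 0.8 -0.8 -0.7]
[ 0.545   0.0617 -0.0096] [-0.7 -0.5  1. ]
[ 0.545   0.0617 -0.01  ] [ 0.3 -0.4  0.9]
[ 0.545   0.0617 -0.0104] [-0.7  0.1 -0.1]
[ 0.545   0.0617 -0.0108] [ 0.2 -0.5  0.4]
[ 0.545   0.0617 -0.0112] [-0.9  0.9  0.2]
[ 0.5449  0.0617 -0.0116] [-0.7 -0.2 -0.1]
[ 0.545   0.0617 -0.012 ] [ 0.4  0.1 -0.3]
[ 0.545   0.0617 -0.0124] [ 0.  -0.2  0. ]
```

```bash
D='python3 ok.py 2.0'
python3 -m crank '[[[0,0,-0.4],[0,0,0]]]' >/dev/null; $D &&
python3 -m crank '[[[0,0,-0.4],[0,0,0]]]' >/dev/null; $D &&
python3 -m crank '[[[0,0,-0.4],[0,0,0]]]' >/dev/null; $D &&
python3 -m crank '[[[0,0,-0.4],[0,0,0]]]' >/dev/null; $D &&
python3 -m crank '[[[0,0,-0.4],[0,0,0]]]' >/dev/null; $D &&
python3 -m crank '[[[0,0,-0.4],[0,0,0]]]' >/dev/null; $D &&
python3 -m crank '[[[0,0,-0.4],[0,0,0]]]' >/dev/null; $D &&
python3 -m crank '[[[0,0,-0.4],[0,0,0]]]' >/dev/null; $D &&
python3 -m crank '[[[0,0,-0.4],[0,0,0]]]' >/dev/null; $D &&
python3 -m crank '[[[0,0,-0.4],[0,0,0]]]' >/dev/null; $D &&
python3 -m crank '[[[0,0,-0.4],[0,0,0]]]' >/dev/null; $D &&
python3 -m crank '[[[0,0,-0.4],[0,0,0]]]' >/dev/null; $D &&
python3 -m crank '[[[0,0,-0.4],[0,0,0]]]' >/dev/null; $D &&
python3 -m crank '[[[0,0,-0.4],[0,0,0]]]' >/dev/null; $D &&
python3 -m crank '[[[0,0,-0.4],[0,0,0]]]' >/dev/null; $D
```

```text
[ 0.545   0.0617 -0.0128] [0.7 0.9 0.4]
[ 0.545   0.0617 -0.0131] [-2.1 -1.2  5.9]
[ 0.545   0.0617 -0.0131] [-2.1 -1.2  5.9]
[ 0.545   0.0617 -0.0131] [-2.1 -1.2  5.9]
[ 0.545   0.0617 -0.0131] [-2.1 -1.2  5.9]
[ 0.545   0.0617 -0.0131] [-2.1 -1.2  5.9]
[ 0.545   0.0617 -0.0131] [-2.1 -1.2  5.9]
[ 0.545   0.0617 -0.0131] [-2.1 -1.2  5.9]
[ 0.545   0.0617 -0.0131] [-2.1 -1.2  5.9]
[ 0.545   0.0617 -0.0131] [-2.1 -1.2  5.9]
[ 0.545   0.0617 -0.0131] [-2.1 -1.2  5.9]
[ 0.545   0.0617 -0.0131] [-2.1 -1.2  5.9]
[ 0.545   0.0617 -0.0131] [-2.1 -1.2  5.9]
[ 0.545   0.0617 -0.0131] [-2.1 -1.2  5.9]
[ 0.545   0.0617 -0.0131] [-2.1 -1.2  5.9]
```

```bash
D='python3 ok.py 9'
python3 -m crank '[[[0,0,0],[0,0,0]],[[0,0,0],[0,0,0]]]' >/dev/null; $D &&
python3 -m crank '[[[0,0,-0.2],[0,0,0]],[[0,0,-0.2],[0,0,0]]]' >/dev/null; $D &&
python3 -m crank '[[[0,0,-0.2],[0,0,0]],[[0,0,-0.2],[0,0,0]]]' >/dev/null; $D; python3 ok.py 9
```

```text
[ 0.545   0.0617 -0.013 ] [-2.  -0.6  3.9]
[ 0.545   0.0617 -0.0132] [-1.6 -1.1  6.7]
[ 0.545   0.0617 -0.0133] [-1.8  0.2  8.1]
[ 0.545   0.0617 -0.0133] [-1.8  0.2  8.1]
```

```bash
D='python3 ok.py 17'
python3 -m crank '[[[0,0,-0.3],[0,0,0]],[[0,0,-0.3],[0,0,0]]]' >/dev/null; $D 
python3 -m crank '[[[-0.5,0.13,-0.1],[0,0,0]],[[-1,0.27,-0.1],[0,0,0]]]' >/dev/null; $D &&
python3 -m crank '[[[-1,0.27,0],[0,0,0]],[[-2,0.54,0],[0,0,0]]]' >/dev/null; $D &&
python3 -m crank '[[[-1,0.27,0],[0,0,0]],[[-2,0.54,0],[0,0,0]]]' >/dev/null; $D
```

```text
[ 0.5451  0.0617 -0.0135] [-4.1 -0.9 12.2]
[ 0.545   0.0618 -0.0133] [ 2.7 -1.9  9.3]
[ 0.5434  0.0625 -0.0132] [ 3.7 -1.1  8.2]
[ 0.5414  0.0631 -0.0133] [ 3.6 -1.1  8.1]
```

```bash
D='python3 ok.py 17'
python3 -m crank '[[[-1,0.27,-0.2],[0,0,0]],[[-2,0.54,-0.4],[0,0,0]]]' >/dev/null; $D &&
python3 -m crank '[[[-2,0.54,0],[0,0,0]],[[-4,1.1,0],[0,0,0]],[[-6,1.65,0],[0,0,0]]]' >/dev/null; $D
python3 - <<'E'
from h import *
w=shot('wrist'); im=w['img'];old=cv2.imread('pics/w5.png')
# profile down a cork column left of fingers
c=im[:,262:272].astype(int).mean(1); 
print([(r,c[r].astype(int).tolist()) for r in range(205,285,3)])
print(manip.get_state()['time_s'])
E
```

```text
[ 0.5398  0.0636 -0.0134] [ 5.9 -2.1 11.2]
[ 0.534   0.0653 -0.0133] [ 5.6 -1.9  9.4]
[(205, [207, 192, 152]), (208, [210, 210, 194]), (211, [207, 206, 189]), (214, [211, 211, 193]), (217, [218, 218, 203]), (220, [173, 149, 97]), (223, [114, 95, 61]), (226, [152, 113, 69]), (229, [152, 113, 68]), (232, [160, 119, 72]), (235, [167, 124, 75]), (238, [164, 122, 73]), (241, [167, 124, 74]), (244, [171, 126, 76]), (247, [153, 112, 68]), (250, [136, 100, 60]), (253, [147, 108, 65]), (256, [148, 109, 66]), (259, [156, 115, 69]), (262, [147, 108, 65]), (265, [167, 124, 74]), (268, [158, 116, 69]), (271, [144, 105, 63]), (274, [134, 98, 58]), (277, [133, 97, 59]), (280, [123, 74, 41]), (283, [123, 75, 41])]
17.3833
```

Run:
```python
from h import *
w=np.load('pics/wrist.npz');p=manip.get_state()['eef_pos'];ex=np.array([.9636,-.267])
for r in (224,279): 
    a=ray(w,267,r,.0195)[:2];print(r,((a-p[:2])@ex*1e3).round(1),((a-[.5473,.0604])@ex*1e3).round(1))
```

```text
224 18.9 4.3
279 -12.2 -26.8
```

The board follows: the strip has moved 11 mm for 11 mm of tool travel. I'll keep dragging.

```bash
D='python3 ok.py 15'
python3 -m crank '[[[-2,0.55,-0.1],[0,0,0]],[[-4.5,1.25,-0.2],[0,0,0]],[[-7,1.95,-0.2],[0,0,0]],[[-9.6,2.7,-0.2],[0,0,0]]]' >/dev/null; $D &&
python3 -m crank '[[[-2.4,0.67,0],[0,0,0]],[[-4.8,1.33,0],[0,0,0]],[[-7.2,2,0],[0,0,0]],[[-9.6,2.66,0],[0,0,0]]]' >/dev/null; $D
```

```text
[ 0.5246  0.068  -0.0134] [ 6.3 -1.4 11.8]
[ 0.515   0.0706 -0.0134] [ 6.5 -2.4 11.7]
```

```bash
D='python3 ok.py 15'
python3 -m crank '[[[-2.4,0.67,0],[0,0,0]],[[-4.8,1.33,0],[0,0,0]],[[-7.2,2,0],[0,0,0]],[[-9.6,2.66,0],[0,0,0]]]' >/dev/null; $D &&
python3 -m crank '[[[-2.4,0.67,0],[0,0,0]],[[-4.8,1.33,0],[0,0,0]],[[-7.2,2,0],[0,0,0]],[[-9.6,2.66,0],[0,0,0]]]' >/dev/null; $D
```

```text
[ 0.5055  0.0734 -0.0134] [ 6.6 -1.9 11.7]
[ 0.4957  0.0761 -0.0135] [ 4.4 -1.3 13.6]
```

```bash
D='python3 ok.py 15'
python3 -m crank '[[[-2.4,0.67,0.1],[0,0,0]],[[-4.8,1.33,0.1],[0,0,0]],[[-7.2,2,0.1],[0,0,0]],[[-9.6,2.66,0.1],[0,0,0]]]' >/dev/null; $D &&
python3 -m crank '[[[-2.4,0.67,0],[0,0,0]],[[-4.8,1.33,0],[0,0,0]],[[-7.2,2,0],[0,0,0]],[[-9.6,2.66,0],[0,0,0]]]' >/dev/null; $D
```

```text
[ 0.4859  0.0788 -0.0135] [ 5.8 -0.7 11.5]
[ 0.4763  0.0815 -0.0135] [ 3.8 -1.7 11.7]
```

```bash
D='python3 ok.py 15'
python3 -m crank '[[[-2.4,0.67,0],[0,0,0]],[[-4.8,1.33,0],[0,0,0]],[[-7.2,2,0],[0,0,0]],[[-9.6,2.66,0],[0,0,0]]]' >/dev/null; $D &&
python3 -m crank '[[[-2.4,0.67,0],[0,0,0]],[[-4.8,1.33,0],[0,0,0]],[[-7.2,2,0],[0,0,0]],[[-9.6,2.66,0],[0,0,0]]]' >/dev/null; $D
```

```text
[ 0.4667  0.0842 -0.0135] [ 4.9 -1.6 12.5]
[ 0.4571  0.0869 -0.0135] [ 4.3 -1.  13.2]
```

```bash
D='python3 ok.py 15'
python3 -m crank '[[[-2.4,0.67,0],[0,0,0]],[[-4.8,1.33,0],[0,0,0]],[[-7.2,2,0.1],[0,0,0]],[[-9.6,2.66,0.1],[0,0,0]]]' >/dev/null; $D &&
python3 -m crank '[[[-2,0.55,0],[0,0,0]],[[-4,1.1,0],[0,0,0]]]' >/dev/null; $D
python3 - <<'E'
from h import *
w=shot('wrist'); im=w['img'];p=manip.get_state()['eef_pos'];ex=np.array([.9636,-.267])
c=im[:,262:272].astype(int).mean(1)
print([(r,c[r].astype(int).tolist()) for r in range(262,300,2)])
cv2.imwrite('pics/w6.png',im[:,:,::-1])
for r in (275,279,283,287): print(r,((ray(w,267,r,.0195)[:2]-p[:2])@ex*1e3).round(1),((ray(w,267,r,.0195)[:2]-[.5473,.0604])@ex*1e3).round(1))
E
```

```text
[ 0.4472  0.0895 -0.0135] [ 3.8 -1.  12.2]
[ 0.4432  0.0907 -0.0135] [ 3.7 -1.1 12.7]
[(262, [156, 115, 70]), (264, [168, 124, 75]), (266, [178, 132, 80]), (268, [168, 125, 75]), (270, [149, 109, 65]), (272, [150, 111, 66]), (274, [143, 104, 63]), (276, [137, 101, 61]), (278, [144, 107, 64]), (280, [139, 85, 47]), (282, [102, 63, 35]), (284, [46, 29, 17]), (286, [75, 46, 26]), (288, [124, 76, 42]), (290, [144, 89, 49]), (292, [147, 90, 50]), (294, [61, 39, 25]), (296, [16, 14, 12]), (298, [18, 14, 13])]
275 -9.8 -118.5
279 -12.2 -120.9
283 -14.6 -123.3
287 -17.0 -125.7
```

View pics/w6.png

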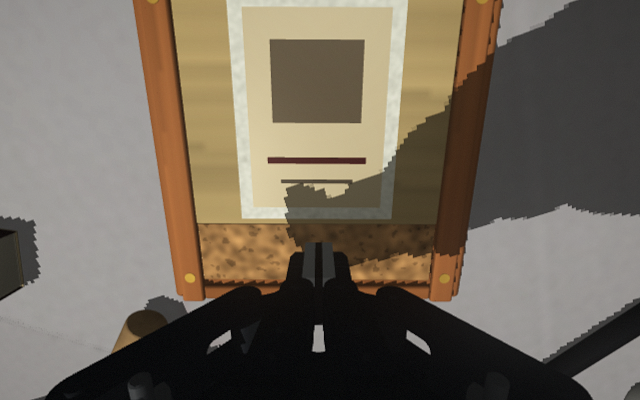

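The wrist view shows the board nearly at the stop. Its front edge is at row 279 and the stop's dark gap is at about row 284, so a few mm remain.

```bash
D='python3 ok.py 15.5'
python3 -m crank '[[[-1,0.27,0],[0,0,0]],[[-2,0.55,0],[0,0,0]]]' >/dev/null; $D &&
python3 -m crank '[[[-1,0.27,0],[0,0,0]],[[-2,0.55,0],[0,0,0]]]' >/dev/null; $D &&
python3 -m crank '[[[-0.8,0.22,0],[0,0,0]],[[-1.5,0.4,0],[0,0,0]]]' >/dev/null; $D
```

```text
[ 0.4413  0.0912 -0.0135] [ 3.6 -0.3 12.2]
[ 0.4393  0.0918 -0.0136] [ 3.3 -0.4 12.4]
[ 0.4387  0.092  -0.0133] [ 9.3 -3.8  8.4]
```

Horizontal force jumped to 10 N, so the board is against the stop. I'll lift off.

```bash
python3 -m crank '[[[0,0,1],[0,0,0]],[[0,0,4],[0,0,0]],[[0,0,15],[0,0,0]],[[0,0,40],[0,0,0]],[[0,0,75],[0,0,0]],[[0,0,110],[0,0,0]],[[0,-10,140],[0,0,0]],[[0,-35,165],[0,0,0]],[[0,-70,175],[0,0,0]],[[0,-105,175],[0,0,0]],[[0,-140,175],[0,0,0]],[[0,-140,175],[0,0,0]]]'
python3 - <<'E'
from h import *
f=shot('top'); a=f['img'][:,:,::-1]
g=shot('scene')['img'][:,:,::-1]
c=np.zeros((540,800,3),np.uint8)
c[:,:400]=cv2.resize(a[140:275,255:355],None,fx=4,fy=4,interpolation=cv2.INTER_CUBIC)
c[:360,400:800]=cv2.resize(g[160:280,230:363],(400,360),interpolation=cv2.INTER_CUBIC)
cv2.imwrite('pics/t7.png',c)
E
```

```text
time_s: 22.1
eef_pos: [0.4353, -0.0538, 0.1614]
eef_rot: [3.111, -0.433, 0.0]
force: [-1.0, -0.2, -0.7]
finger_gap: 0.0
grasp_force: 0.0
```

View pics/t7.png

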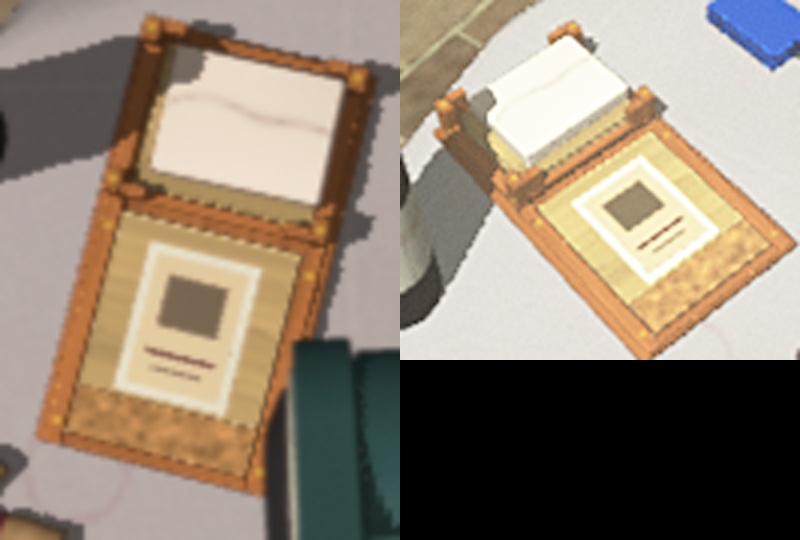

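The board is at the stop and the slab and boards lie level and lower in the pocket. The label corners in the left crop are (150,242), (262,268), (222,416) and (113,388). I've now used all 10 picture views, so the rest is by number. Next is measuring the tin by mask.

```bash
cat > tin.py <<'E'
from h import *
def tin(f,im,guess,z=.021,rad=.075):
    hsv=cv2.cvtColor(im,cv2.COLOR_RGB2HSV)
    m=((hsv[...,1]>70)&(hsv[...,0]>8)&(hsv[...,0]<35)&(hsv[...,2]>60)).astype(np.uint8)
    vv,uu=np.nonzero(m); q=np.array([ray(f,u,v,z)[:2] for u,v in zip(uu,vv)])
    k=np.linalg.norm(q-guess,axis=1)<rad; n=np.zeros_like(m); n[vv[k],uu[k]]=1
    c=max(cv2.findContours(n,cv2.RETR_EXTERNAL,cv2.CHAIN_APPROX_NONE)[0],key=cv2.contourArea)
    w=np.array([ray(f,*p[0],z)[:2] for p in c],np.float32)*1000
    return cv2.minAreaRect(w), cv2.boundingRect(c), len(c)
E
python3 - <<'E'
from tin import *
f=np.load('pics/top.npz'); im=cv2.imread('pics/top0.png')[:,:,::-1]
print(tin(f,np.ascontiguousarray(im),np.array([.465,-.323])))
L=[ray(f,255+(x-1.5)/4,140+(y-1.5)/4,.0195) for x,y in((150,242),(262,268),(222,416),(113,388))]
print('label',np.mean(L,0),[np.linalg.norm(L[i]-L[i-1]).round(3) for i in range(4)])
S=[ray(f,255+(x-1.5)/4,140+(y-1.5)/4,.051) for x,y in((165,45),(345,85),(318,205),(150,170))];ex=np.array([.9636,-.267,0]);d=np.mean(S,0)-[.5473,.0604,0]
print('slab press x,y',d@ex*1e3-29,d@[.267,.9636,0]*1e3)
print(manip.get_state()['qpos'].round(2))
E
```

```text
(((463.4038391113281, -319.8429870605469), (58.570274353027344, 92.13465881347656), 23.27889060974121), (436, 219, 42, 34), 104)
label [0.50781575 0.07603107 0.0195    ] [np.float64(0.097), np.float64(0.075), np.float64(0.099), np.float64(0.073)]
slab press x,y 61.29717776190823 -1.8308717110479953
[ 0.43  0.15 -0.42  2.08  0.07  0.93 -1.87]
```

```bash
python3 -m crank '[[[1,-8,0],[0,0,0.06]],[[3,-25,0],[0,0,0.17]],[[5,-45,0],[0,0,0.28]],[[7,-65,0],[0,0,0.39]],[[9,-85,0],[0,0,0.5]],[[11,-105,0],[0,0,0.61]],[[13,-125,0],[0,0,0.72]],[[15,-145,0],[0,0,0.83]],[[17,-165,0],[0,0,0.94]],[[19,-185,0],[0,0,1.05]],[[20,-195,0],[0,0,1.13]],[[20,-195,0],[0,0,1.13]]]' -0.75 30
python3 -m crank '[[[1,-6,0],[0,0,0.06]],[[2,-15,0],[0,0,0.17]],[[3,-25,0],[0,0,0.28]],[[4,-35,0],[0,0,0.39]],[[5,-45,0],[0,0,0.5]],[[6,-55,0],[0,0,0.61]],[[7,-65,0],[0,0,0.72]],[[8,-72,0],[0,0,0.83]],[[8,-72,0],[0,0,0.94]],[[8,-72,0],[0,0,1.05]],[[8,-72,0],[0,0,1.13]],[[8,-72,0],[0,0,1.13]]]'
python3 - <<'E'
from tin import *
w=shot('wrist'); s=manip.get_state(); print(s['qpos'].round(2),s['eef_pos'],s['eef_rot'])
print('tin px',proj(w,[.464,-.321,.021]),'cam',-np.array(w['R']).T@np.array(w['t']))
try: print(tin(w,w['img'],np.array([.464,-.321])))
except Exception as e: print(e)
E
```

```text
time_s: 23.2
eef_pos: [0.4562, -0.244, 0.1607]
eef_rot: [-2.853, -1.315, -0.0]
force: [-1.0, -0.7, -0.3]
finger_gap: 0.0745
grasp_force: 0.0
time_s: 24.2
eef_pos: [0.4646, -0.3134, 0.1609]
eef_rot: [-1.705, -2.638, -0.001]
force: [0.1, 0.3, -0.0]
finger_gap: 0.0747
grasp_force: 0.0
[ 1.01  0.4  -0.59  1.8   0.26  1.02  0.74] [ 0.46448409 -0.31365089  0.16087558] [-1.71258726e+00 -2.63331519e+00 -8.16761986e-04]
tin px [315.68347274 188.31003451] cam [ 0.43362047 -0.24777263  0.33615815]
(((461.6819152832031, -323.8707275390625), (57.05364990234375, 88.60417175292969), 22.980253219604492), (286, 148, 55, 81), 260)
```

```bash
python3 -m crank '[[[-1,-2,-8],[0,0,-0.01]],[[-2,-5,-30],[0,0,-0.015]],[[-2,-8,-60],[0,0,-0.015]],[[-2,-8,-92],[0,0,-0.015]],[[-2,-8,-120],[0,0,-0.015]],[[-2,-8,-145],[0,0,-0.015]],[[-2,-8,-160],[0,0,-0.015]],[[-2,-8,-170],[0,0,-0.015]],[[-2,-8,-174],[0,0,-0.015]],[[-2,-8,-174],[0,0,-0.015]]]' -1
python3 - <<'E'
from tin import *
w=shot('wrist'); s=manip.get_state()
th=np.radians(113); ty=np.array([np.sin(th),-np.cos(th)])
# scanline across the tool-y direction through the tin top centre and 25 mm to each side along its length
ax=np.array([np.cos(th),np.sin(th)])
for o in (-.0,.02,.035):
    row=[]
    for d in range(-60,61,3):
        u,v=proj(w,[*(np.array([.4625,-.322])+ax*o+ty*d/1e3),.021]); u,v=int(round(u)),int(round(v))
        row.append((d,w['img'][v,u].tolist()) if 0<=u<640 and 0<=v<400 else (d,None))
    print(o,' '.join(f"{d}:{c}" for d,c in row))
try: print(tin(w,w['img'],np.array([.4625,-.322])))
except Exception as e: print(e)
E
```

```text
time_s: 25.08
eef_pos: [0.462, -0.3227, -0.0138]
eef_rot: [-1.732, -2.62, -0.0]
force: [-0.8, 0.1, 0.1]
finger_gap: 0.0859
grasp_force: 0.0
-0.0 -60:[157, 155, 152] -57:[97, 99, 98] -54:[101, 104, 101] -51:[20, 18, 18] -48:[119, 117, 115] -45:[118, 116, 115] -42:[159, 156, 153] -39:[159, 156, 153] -36:[159, 156, 153] -33:[159, 155, 153] -30:[114, 104, 75] -27:[148, 125, 73] -24:[147, 122, 68] -21:[146, 121, 66] -18:[146, 120, 67] -15:[141, 115, 62] -12:[147, 120, 65] -9:[146, 120, 66] -6:[145, 119, 64] -3:[148, 121, 65] 0:[147, 121, 66] 3:[146, 119, 65] 6:[122, 87, 50] 9:[146, 120, 65] 12:[147, 120, 67] 15:[147, 121, 66] 18:[145, 119, 66] 21:[146, 122, 67] 24:[144, 120, 65] 27:[159, 147, 114] 30:[160, 157, 154] 33:[156, 152, 150] 36:[136, 133, 129] 39:[158, 155, 152] 42:[159, 155, 152] 45:[20, 19, 18] 48:[32, 30, 29] 51:[99, 101, 99] 54:[100, 102, 99] 57:[157, 154, 151] 60:[157, 153, 152]
0.02 -60:[65, 63, 63] -57:[64, 63, 63] -54:[65, 64, 62] -51:[113, 112, 108] -48:[103, 100, 99] -45:[157, 157, 152] -42:[157, 155, 152] -39:[159, 157, 154] -36:[158, 156, 152] -33:[158, 155, 152] -30
[... 741 characters left out ...]
-30:[101, 95, 80] -27:[145, 118, 64] -24:[82, 36, 29] -21:[146, 120, 65] -18:[145, 119, 66] -15:[146, 120, 66] -12:[147, 121, 68] -9:[147, 122, 68] -6:[147, 121, 68] -3:[147, 121, 67] 0:[144, 119, 65] 3:[146, 120, 67] 6:[147, 121, 68] 9:[147, 120, 67] 12:[148, 122, 69] 15:[147, 121, 70] 18:[147, 121, 68] 21:[112, 75, 48] 24:[146, 120, 67] 27:[160, 150, 115] 30:[159, 155, 152] 33:[159, 156, 152] 36:[161, 156, 154] 39:[159, 156, 154] 42:[160, 158, 154] 45:[161, 159, 155] 48:[158, 156, 152] 51:[157, 154, 152] 54:[160, 157, 155] 57:[158, 156, 152] 60:[157, 155, 151]
(((461.5303649902344, -323.10504150390625), (57.56658935546875, 90.49883270263672), 23.100814819335938), (259, 172, 121, 162), 530)
```

```bash
D='python3 ok.py 2.5'
python3 -m crank '[[[0,0,-3],[0,0,0]],[[0,0,-6],[0,0,0]]]' >/dev/null; $D &&
python3 -m crank '[[[0,0,-2],[0,0,0]],[[0,0,-4],[0,0,0]]]' >/dev/null; $D &&
python3 -m crank '[[[0,0,-2],[0,0,0]],[[0,0,-4],[0,0,0]]]' >/dev/null; $D &&
python3 -m crank '[[[0,0,-1.5],[0,0,0]],[[0,0,-3],[0,0,0]]]' >/dev/null; $D &&
python3 -m crank '[[[0,0,-1.5],[0,0,0]],[[0,0,-3],[0,0,0]]]' >/dev/null; $D &&
python3 -m crank '[[[0,0,-1],[0,0,0]],[[0,0,-2],[0,0,0]]]' >/dev/null; $D &&
python3 -m crank '[[[0,0,-1],[0,0,0]],[[0,0,-2],[0,0,0]],[[0,0,-2],[0,0,0]]]' >/dev/null; $D
```

```text
[ 0.4627 -0.3237 -0.0185] [ 0.8 -0.3 -0.8]
[ 0.4621 -0.3234 -0.0232] [ 0.3 -1.2 -0.2]
[ 0.4621 -0.3232 -0.0274] [ 0.5 -0.4 -0.5]
[ 0.4621 -0.3231 -0.0305] [0.  0.  0.3]
[ 0.4621 -0.3232 -0.0335] [ 0.2  0.2 -0.7]
[ 0.4621 -0.3232 -0.0355] [-0.3  0.7  0.1]
[ 0.462  -0.3231 -0.0375] [0.4 0.4 0.1]
```

```bash
python3 -m crank '[[[0,0,0],[0,0,0]],[[0,0,0],[0,0,0]],[[0,0,0],[0,0,0]],[[0,0,0],[0,0,0]],[[0,0,0],[0,0,0]],[[0,0,0],[0,0,0]]]' 1 35
```

```text
time_s: 26.88
eef_pos: [0.4621, -0.3232, -0.0371]
eef_rot: [1.731, 2.622, -0.0]
force: [-1.4, 1.0, 5.7]
finger_gap: 0.0581
grasp_force: 38.0
```

```bash
python3 -m crank '[[[0,0,1],[0,0,0]],[[0,0,4],[0,0,0]],[[0,0,10],[0,0,0]],[[0,0,20],[0,0,0]],[[0,0,30],[0,0,0]],[[0,0,30],[0,0,0]]]'
python3 - <<'E'
from tin import *
w=shot('wrist'); s=manip.get_state(); z=.021+s['eef_pos'][2]+.0371
print(tin(w,w['img'],s['eef_pos'][:2],z), s['eef_pos'],s['eef_rot'])
E
```

```text
time_s: 27.38
eef_pos: [0.4631, -0.3239, -0.0049]
eef_rot: [1.729, 2.619, -0.0]
force: [-0.3, -1.4, -1.7]
finger_gap: 0.0585
grasp_force: 37.9
(((460.4610290527344, -320.78778076171875), (58.24049758911133, 85.03455352783203), 23.052549362182617), (247, 180, 143, 175), 1496) [ 0.46277032 -0.32376633 -0.00586802] [ 1.72955337e+00  2.61992684e+00 -5.30128228e-04]
```

```bash
python3 -m crank '[[[0,2,12],[0,0,-0.03]],[[2,12,40],[0,0,-0.12]],[[4,28,70],[0,0,-0.23]],[[6,46,95],[0,0,-0.34]],[[8,64,105],[0,0,-0.45]],[[10,82,105],[0,0,-0.56]],[[12,100,105],[0,0,-0.67]],[[14,120,105],[0,0,-0.78]],[[16,140,105],[0,0,-0.89]],[[18,160,105],[0,0,-1.0]],[[20,180,105],[0,0,-1.1]],[[22,195,105],[0,0,-1.15]]]'
python3 -m crank '[[[2,18,0],[0,0,-0.1]],[[4,36,0],[0,0,-0.21]],[[6,54,0],[0,0,-0.32]],[[8,72,0],[0,0,-0.43]],[[10,90,0],[0,0,-0.54]],[[12,108,0],[0,0,-0.65]],[[14,126,0],[0,0,-0.76]],[[16,144,0],[0,0,-0.87]],[[18,162,0],[0,0,-0.97]],[[20,180,0],[0,0,-1.05]],[[22,194,0],[0,0,-1.095]],[[22,201,0],[0,0,-1.095]]]'
python3 -m crank '[[[0,0,0],[0,0,0]],[[0,0,0],[0,0,0]]]'
```

```text
time_s: 28.43
eef_pos: [0.484, -0.1261, 0.0982]
eef_rot: [-2.882, -1.25, -0.0]
force: [1.0, -0.8, -1.6]
finger_gap: 0.0582
grasp_force: 38.4
time_s: 29.43
eef_pos: [0.506, 0.0752, 0.0982]
eef_rot: [-3.112, 0.425, -0.0]
force: [-0.4, 0.8, -2.1]
finger_gap: 0.0577
grasp_force: 38.4
time_s: 29.6
eef_pos: [0.5058, 0.0725, 0.0978]
eef_rot: [3.113, -0.421, -0.0]
force: [0.3, -1.2, -1.7]
finger_gap: 0.0582
grasp_force: 38.4
```

```bash
python3 -m crank '[[[0,0,-8],[0,0,0]],[[0,0,-25],[0,0,0]],[[0,0,-50],[0,0,0]],[[0,0,-75],[0,0,0]],[[0,0,-92],[0,0,0]],[[0,0,-102],[0,0,0]],[[0,0,-106],[0,0,0]],[[0,0,-106],[0,0,0]]]'
python3 - <<'E'
from tin import *
w=shot('wrist'); s=manip.get_state(); p=s['eef_pos'];z=.021+p[2]+.0371
ex=np.array([.9636,-.267]);ey=np.array([.267,.9636])
def edge(o,d,rng):
    r=[]
    for k in rng:
        u,v=np.round(proj(w,[*(p[:2]+o+d*k/1e3),z])).astype(int)
        r.append((k,w['img'][v,u].tolist() if 0<=u<640 and 0<=v<400 else None))
    return ' '.join(f'{k}:{c}' for k,c in r)
print(edge(ey*0,ex,range(-60,61,4)))
print(edge(ex*.03,ey,range(-60,61,4)))
E
```

```text
time_s: 30.27
eef_pos: [0.5057, 0.0723, -0.0089]
eef_rot: [3.113, -0.424, -0.002]
force: [-0.5, 0.1, -1.4]
finger_gap: 0.0583
grasp_force: 38.4
-60:[14, 14, 14] -56:[15, 13, 12] -52:[15, 15, 12] -48:[20, 19, 16] -44:[19, 17, 13] -40:[21, 18, 14] -36:[43, 36, 23] -32:[166, 136, 74] -28:[166, 136, 75] -24:[166, 136, 74] -20:[171, 141, 77] -16:[170, 140, 76] -12:[169, 140, 75] -8:[171, 141, 76] -4:[102, 83, 45] 0:[72, 58, 32] 4:[72, 58, 31] 8:[71, 58, 30] 12:[72, 59, 32] 16:[71, 59, 32] 20:[71, 58, 33] 24:[72, 59, 33] 28:[73, 60, 33] 32:[70, 58, 34] 36:[177, 147, 83] 40:[181, 167, 128] 44:[77, 72, 52] 48:[101, 93, 70] 52:[106, 105, 92] 56:[195, 170, 114] 60:[186, 163, 106]
-60:[67, 48, 38] -56:[78, 50, 32] -52:[75, 48, 29] -48:[57, 39, 26] -44:[85, 73, 49] -40:[86, 74, 49] -36:[87, 75, 50] -32:[87, 73, 49] -28:[76, 71, 53] -24:[72, 59, 34] -20:[71, 60, 35] -16:[73, 59, 34] -12:[72, 59, 31] -8:[75, 63, 36] -4:[72, 59, 33] 0:[74, 60, 34] 4:[72, 59, 33] 8:[126, 103, 57] 12:[73, 61, 35] 16:[75, 62, 36] 20:[75, 64, 37] 24:[81, 71, 48] 28:[234, 234, 222] 32:[190, 166, 109] 36:[193, 169, 112] 40:[195, 170, 114] 44:[194, 169, 113] 48:[81, 52, 32] 52:[192, 124, 70] 56:[178, 113, 66] 60:[182, 175, 170]
```

```bash
D='python3 ok.py 3.5'
python3 -m crank '[[[1,1,-2.5],[0,0,0]],[[2,2,-5],[0,0,0]]]' >/dev/null; $D &&
python3 -m crank '[[[0,0,-1],[0,0,0]],[[0,0,-2],[0,0,0]]]' >/dev/null; $D &&
python3 -m crank '[[[0,0,-0.6],[0,0,0]]]' >/dev/null; $D &&
python3 -m crank '[[[0,0,-0.6],[0,0,0]]]' >/dev/null; $D &&
python3 -m crank '[[[0,0,-0.6],[0,0,0]]]' >/dev/null; $D &&
python3 -m crank '[[[0,0,-0.6],[0,0,0]]]' >/dev/null; $D &&
python3 -m crank '[[[0,0,-0.6],[0,0,0]]]' >/dev/null; $D &&
python3 -m crank '[[[0,0,-0.6],[0,0,0]]]' >/dev/null; $D
```

```text
[ 0.5089  0.0749 -0.0125] [ 0.2 -0.  -1.7]
[ 0.5083  0.075  -0.0151] [ 0.8  1.  -1.3]
[ 0.5081  0.0749 -0.0159] [ 0.5 -0.9 -1.7]
[ 0.5082  0.0749 -0.0165] [-0.3 -0.3 -0.8]
[ 0.5082  0.0748 -0.0168] [-7.8  0.1 24. ]
[ 0.5082  0.0748 -0.0168] [-7.8  0.1 24. ]
[ 0.5082  0.0748 -0.0168] [-7.8  0.1 24. ]
[ 0.5082  0.0748 -0.0168] [-7.8  0.1 24. ]
```

```bash
python3 -m crank '[[[0,0,0.5],[0,0,0]],[[0,0,0.5],[0,0,0]]]' | egrep 'pos|^force'
python3 -m crank '[[[0,0,0],[0,0,0]],[[0,0,0],[0,0,0]],[[0,0,0],[0,0,0]],[[0,0,0],[0,0,0]],[[0,0,0],[0,0,0]],[[0,0,0],[0,0,0]]]' -1
```

```text
eef_pos: [0.5082, 0.0748, -0.0165]
force: [-0.0, -0.5, -0.6]
time_s: 31.57
eef_pos: [0.5081, 0.0748, -0.0166]
eef_rot: [-3.113, 0.423, 0.0]
force: [-0.5, 0.2, 0.8]
finger_gap: 0.0857
grasp_force: 0.0
```

```bash
python3 -m crank '[[[0,0,2],[0,0,0]],[[0,0,8],[0,0,0]],[[0,0,20],[0,0,0]],[[0,0,45],[0,0,0]],[[0,0,80],[0,0,0]],[[0,0,115],[0,0,0]],[[0,0,150],[0,0,0]],[[0,-20,170],[0,0,0]],[[0,-55,175],[0,0,0]],[[0,-90,175],[0,0,0]],[[0,-125,175],[0,0,0]],[[0,-160,175],[0,0,0]]]'
python3 -m crank '[[[0,-30,0],[0,0,0]],[[0,-60,0],[0,0,0]],[[0,-80,0],[0,0,0]],[[0,-80,0],[0,0,0]],[[0,-80,0],[0,0,0]]]' | head -2
python3 - <<'E'
from tin import *
f=shot('top','t8.png'); print('top',tin(f,f['img'],np.array([.507,.074]),.0405,.06))
g=shot('scene','s8.png')
# tan top of tin: tighter golden range
for n,h in(('top',f),('scene',g)):
    hsv=cv2.cvtColor(h['img'],cv2.COLOR_RGB2HSV)
    c=[tuple(hsv[tuple(np.round(proj(h,[*(np.array([.507,.074])+np.array([.9636,-.267])*d/1e3),.0405])).astype(int)[::-1])].tolist()) for d in range(-60,70,5)]
    print(n,list(zip(range(-60,70,5),c)))
# press/board: front edge of the cork and slab corner check
ex=np.array([.9636,-.267,0]); 
for d in range(-70,-38,2):
    u,v=np.round(proj(g,np.array([.507,.074,.0195])+ex*d/1e3)).astype(int); print(d,g['img'][v,u].tolist(),end=' ')
E
```

```text
time_s: 32.57
eef_pos: [0.5079, -0.0867, 0.16]
eef_rot: [-3.113, 0.422, -0.002]
force: [1.1, 0.2, -0.4]
finger_gap: 0.0853
grasp_force: 0.0
time_s: 32.98
eef_pos: [0.5079, -0.166, 0.1593]
top (((507.0398254394531, 75.40327453613281), (59.794898986816406, 86.54838562011719), 74.66097259521484), (286, 204, 31, 37), 106)
top [(-60, (15, 143, 192)), (-55, (15, 143, 196)), (-50, (18, 111, 181)), (-45, (19, 53, 218)), (-40, (15, 137, 156)), (-35, (19, 144, 173)), (-30, (19, 144, 173)), (-25, (14, 153, 148)), (-20, (15, 152, 154)), (-15, (15, 154, 149)), (-10, (15, 152, 153)), (-5, (15, 152, 149)), (0, (16, 150, 155)), (5, (15, 153, 150)), (10, (15, 153, 152)), (15, (17, 150, 158)), (20, (18, 148, 165)), (25, (16, 150, 158)), (30, (19, 145, 172)), (35, (18, 147, 168)), (40, (15, 146, 150)), (45, (18, 60, 119)), (50, (18, 90, 196)), (55, (19, 115, 186)), (60, (18, 112, 191)), (65, (13, 154, 166))]
scene [(-60, (24, 92, 239)), (-55, (30, 22, 242)), (-50, (23, 75, 152)), (-45, (24, 70, 181)), (-40, (17, 118, 204)), (-35, (21, 120, 215)), (-30, (21, 118, 218)), (-25, (19, 119, 210)), (-20, (21, 123, 209)), (-15, (19, 121, 205)), (-10, (18, 120, 204)), (-5, (20, 119, 214)), (0, (18, 122, 205)), (5, (18, 124, 208)), (10, (18, 122, 207)), (15, (17, 124, 197)), (20, (19, 121, 208)), (25, (18, 119, 205)), (30, (21, 115, 220)), (35, (21, 123, 213)), (40, (17, 102, 200)), (45, (22, 82, 219)), (50, (18, 111, 222)), (55, (13, 142, 218)), (60, (14, 122, 153)), (65, (14, 112, 141))]
-70 [244, 206, 134] -68 [244, 206, 134] -66 [238, 198, 129] -64 [238, 198, 129] -62 [236, 193, 129] -60 [235, 193, 130] -58 [239, 199, 130] -56 [241, 198, 126] -54 [241, 198, 126] -52 [235, 217, 144] -50 [235, 217, 144] -48 [255, 255, 243] -46 [255, 255, 248] -44 [224, 222, 191] -42 [142, 130, 102] -40 [142, 130, 102]
```

Run:
```python
from h import *
a=cv2.imread('pics/t7.png')[:,:400]; b=cv2.resize(cv2.imread('pics/t8.png')[140:275,255:355],None,fx=4,fy=4,interpolation=cv2.INTER_CUBIC)
d=cv2.absdiff(a,b).max(2)
print('cork/stop',d[395:480,60:240].mean(),'slab',d[30:215,120:340].mean(),'tin area',d[250:380,130:230].mean())
p=[cv2.phaseCorrelate(cv2.cvtColor(a[s],cv2.COLOR_BGR2GRAY).astype(float),cv2.cvtColor(b[s],cv2.COLOR_BGR2GRAY).astype(float)) for s in(np.s_[400:480,60:240],np.s_[30:215,120:340])];print(p)
```

```text
cork/stop 4.793725490196079 slab 6.675307125307126 tin area 60.33523076923077
[((0.0785151104772126, 0.04460295288347993), 0.6593809713336196), ((0.5595948600846583, -0.03796555483008035), 0.7105872914441576)]
```

The board and pile haven't moved since it reached the stop, and the tin is centred on the label. The robot is clear of everything, so I'm handing in.

```bash
python3 -c "
from rig import manip
print(manip.sign_off())"
```

```text
the job is handed in; nothing more can be done
None
```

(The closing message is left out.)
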